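# Find the bellied painting panel with a straightedge and weight it down

### The job

One of the two white painting panels has bellied upwards along its length. Lay the straightedge lengthwise along the middle of either panel, let go of it, press down lightly first on its end at the robot's left and then on its other end, and feel whether it rocks; the gesso dents easily, so never press hard and do not shove the panels about. Then take the straightedge off the bellied panel if it lies there, gently stand the pressing weight upright on the middle of the bellied panel, and leave the straightedge lying flat on the bench or on the good panel.

Things in the scene. Friction and masses are not known exactly. Their poses are not given: they have to be found in the camera images.
- panel_1: White gessoed painting panel on a pine frame, loose, 0.5 kg, 140 mm (own x) by 220 mm (own y, pointing to the robot's left within 0.25 rad). Origin: centre of its underside, z up. The middle of its face is 24 mm up. One panel of the two (either one) is bellied: its face curves down from 24 mm at the middle to 20 mm at both short edges. The other is flat, 24 mm high all over.
- panel_2: White gessoed painting panel on a pine frame, loose, 0.5 kg, 140 mm (own x) by 220 mm (own y, pointing to the robot's left within 0.25 rad). Origin: centre of its underside, z up. The middle of its face is 24 mm up. One panel of the two (either one) is bellied: its face curves down from 24 mm at the middle to 20 mm at both short edges. The other is flat, 24 mm high all over.
- straightedge: Aluminium box-section bar with black end caps, 260 mm long (own x), 25 mm wide (own y), 30 mm high, 0.22 kg. Origin: centre of its underside, z up. Starts on the bench, long axis left to right; used as it lies, gripped across its width, 54 mm to its top from the bench when on a panel. Along the flat panel it stays put when an end is pressed; along the bellied one that end goes down about 3 mm, the other rises, and it swings back when let go.
- weight: Turned dark steel pressing weight, about 0.75 kg: round base 64 mm across and 26 mm high, a neck, and on top a knob 26 mm across, straight-sided from 42 to 58 mm above the origin; 62 mm high in all. Origin: centre of its underside, z up. Lifted by the knob. Starts on the bench, left or right of the straightedge.
- jar: Glass jar with a steel cap, 60 mm across, 85 mm high. Origin: centre of its underside. It stands on the opposite side of the straightedge from the weight. Not part of the job; leave it alone.
- mug: White mug, 82 mm across, 95 mm high. Origin: centre of its underside. At the left of the work. Not part of the job; leave it alone.
- bottle: White plastic bottle, 44 mm across, about 130 mm high. Origin: centre of its underside. At the right of the work. Not part of the job; leave it alone.
- brush: Flat brush lying on the bench beyond the panels. Not part of the job; leave it alone.
There are look-alikes about, which are no part of the job. Leave any red or yellow look-alike of the weight alone.

How it is judged:
By the outcome, as a careful person would: the job done as asked, in the order asked, and still so for the second after the job is handed in, with the robot touching nothing.
It also fails if it takes over 72 s, if anything falls off the work surface, if the arm or the gripper's body presses on something with over 40 N, if the wrist force passes 120 N, or if a joint passes its speed limit or range.

### The arm

A 6-joint arm with a two-finger parallel gripper is mounted at the origin on the work surface. World frame = base frame: x ahead of the robot, y to its left, z up, the work surface at z = 0. Lengths are in m, angles in degrees, forces in N, time in s.
With the tool pointing down it reaches from about 0.275 to 0.725 m from the base axis. Payload 15.9 kg.
Tool frame: the origin (TCP) lies at the very end of the fingers, on their centre line; the grasp point (between the pads) lies 19 mm behind it; z points along the fingers, y is the line along which they close (so a half turn about z gives the same grasp; the last joint's range is limited). The gripper opens to 85 mm and grips with 20 to 120 N. Pads are 22 mm wide; open, the fingers measure 114 mm over their backs; the gripper's body (76 mm by 85 mm) begins 54 mm behind the grasp point. The pads swing forward as they close: fully open they stand 13 mm farther back than shut.
Start: joints at [-70.073, 12.198, -1.971, 75.831, 0, 90], TCP at [0.17, -0.47, 0.231] pointing down, gripper open.
Joint ranges: [-170.91, 170.91], [-42.67, 98.43], [-65.05, 77.54], [-120.47, 116.71], [-90, 82.35], [-180, 180]. Speed limits (degrees/s): [108.29, 108.29, 136.94, 147.25, 180, 180].

### API

Orientations are given as [roll, pitch, yaw] about the fixed x, y, z axes, in that order (R = Rz(yaw) Ry(pitch) Rx(roll)).
In Python, from bench import ctrl gives the robot as it stands.
- The arm moves only by the tool play_rows, never from a script. Its argument "commands" is one flat list of numbers, 6 for each row, row after row: the shift along the tool's x, y, z in cm, then the turn, a rotation vector about the tool's x, y, z in rad. In form: [dx, dy, dz, ax, ay, az, dx, dy, dz, ax, ay, az, ...]. A call has 1 to 20 rows; each row shifts and turns the commanded pose from where the row before left it, along the tool's axes as they then stand; what a row does not reach is not made up. A row lasts 1/8 s, in which the tool goes at most 62.5 mm and 10.7 degrees, less where a joint would pass 70% of its speed; a pose out of reach is approached as far as the arm can. A call with a gripper value outside its range is refused whole. "fingers" is the finger opening in cm, from 0 to 8.54, set as the call begins (left out, the last holds). The fingers move at their own pace and stop on an object; "force" is the grip in N (left out, the last holds). Time passes only in rows, so rows that do not move let the fingers close. It gives the time, the measured TCP pose, the force, the opening and the grip force at its end, in the units of the state.
- ctrl.observe(): the state, without advancing time (a new reading comes with each control period).
- ctrl.grab_frame(name): name is "side" or "top"; returns a dict with "image" (420x560x3 uint8, red, green, blue), "intrinsics" (3x3 intrinsics, pixels), "k1" (the pictures are not rectified: a ray, as slopes to the right and down, at radius r is drawn at 1 + k1 r^2 times it, then the intrinsics apply), "rvec" (rotation vector, rad) and "tvec" (3), from world to camera coordinates, as OpenCV has them. Camera axes: x right, y down, z forward; pixel columns grow to the right and rows downward; lengths in m; the calibration is good to about 2 mm. A picture is of the moment at which its call begins. There is no depth.
- ctrl.finish_job(): hands the job in; it is judged then, once.
Trained networks look in the newest picture that a camera, given by its name, has taken for a name from the list of things; names that differ only in an ending like _2 or _b are one class to them, and where a whole thing is asked for, a point or a joint stands for the part that bears it (a point fixed in the world has none). Each returns a list of dicts, best first, with "score" (0 to 1); they miss things now and then, are a little off and sometimes report something else, mostly with a low value. They report only what shows in the picture. A call takes as long as a camera call. They do not tell look-alikes from the thing itself.
- ctrl.boxes_of(label, camera): "location" ([column, row] in pixels, amid what is visible of it).
- ctrl.outline_of(label, camera): "region" (420x560 bool, what is visible of it) and "location" ([column, row] in pixels, amid what is visible of it).
- ctrl.mark_of(label, camera): "location" ([column, row] in pixels: a listed point, or the origin of a listed thing).
The state is a dict: "t": time; "joints": joint angles; "qd": joint speeds; "effort": joint torques, N m; "ee_pos": TCP position; "orientation": TCP orientation; "contact_force": force on the tool from outside, world axes, zero at the start; "moment": the same for the moment, N m; "grip_width": finger opening in m; "finger_force": force on a finger pad.
Only numpy, scipy, OpenCV 4.12 (cv2) and the standard library are available. Lean on these libraries where they do the work, as an engineer would, in place of code of your own. Each camera call takes 0.05 s, during which the arm holds its last target. There are 200 camera calls.

## Working session

There is one attempt and no reset: what is moved stays moved. The work goes in short steps, Python scripts to look and compute and a tool call to move; the robot and the scene stay as the last step left them, time stands still between calls to the robot, and variables do not carry over. Pictures are saved under pics/ and viewed, at most 10 in all, crops included, and the job is handed in when it is done.

Besides the shell and the picture viewer there is one more tool, called after "Request:" by a JSON object that holds its "fn" and its "kwargs". play_rows: Moves the arm, as the interface text tells. Its arguments: {"type":"object","properties":{"commands":{"type":"array","items":{"type":"number"}},"fingers":{"type":"number"},"force":{"type":"number"}},"required":["commands"]}

```bash
mkdir -p pics; ls; cat > h.py <<'E'
import numpy as np, cv2
from bench import ctrl
def grab(n,save=None):
    f=ctrl.grab_frame(n)
    if save: cv2.imwrite('pics/'+save,f['image'][:,:,::-1])
    return f
def ray(f,px):
    K=np.array(f['intrinsics']);k=f['k1']
    d=np.array([k,0,0,0,0.])
    u=cv2.undistortPoints(np.array([[px]],float),K,d)[0,0]
    R=cv2.Rodrigues(np.array(f['rvec'],float))[0];t=np.array(f['tvec'],float).ravel()
    return -R.T@t, R.T@np.array([u[0],u[1],1])
def at(f,px,z):
    c,v=ray(f,px);return c+v*(z-c[2])/v[2]
def proj(f,P):
    return cv2.projectPoints(np.array(P,float).reshape(-1,3),np.array(f['rvec'],float),np.array(f['tvec'],float),np.array(f['intrinsics']),np.array([f['k1'],0,0,0,0.]))[0][:,0]
E
python3 - <<'E'
from h import *
F={}
for n in('top','side'):
    f=F[n]=grab(n,n+'0.png'); print(n,ray(f,(280,210))[0])
    for l in('panel_1','straightedge','weight','jar','mug','bottle','brush'):
        for d in ctrl.outline_of(l,n):
            if d['score']<.2: continue
            z=dict(panel_1=.024,straightedge=.03,weight=.062,jar=.085,mug=.095,bottle=.13).get(l,0)
            r=cv2.minAreaRect(np.argwhere(d['region'])[:,::-1].astype(np.float32))
            c=cv2.boxPoints(r)
            print(l,round(d['score'],2),np.round(d['location']),at(f,d['location'],z)[:2].round(3),[at(f,p,z)[:2].round(3).tolist() for p in c] if l in('panel_1','straightedge') else '')
print(ctrl.observe())
E
```

```text
pics
top [ 0.32858493 -0.01618014  1.20963783]
panel_1 0.97 [366. 200.] [ 0.609 -0.219] [[0.537, -0.105], [0.68, -0.111], [0.673, -0.337], [0.531, -0.326]]
panel_1 0.56 [242. 192.] [0.632 0.152] [[0.673, 0.289], [0.723, 0.069], [0.582, 0.037], [0.534, 0.252]]
straightedge 0.58 [271. 260.] [0.428 0.062] [[0.435, 0.187], [0.443, -0.071], [0.416, -0.072], [0.408, 0.186]]
weight 0.86 [168. 263.] [0.416 0.353] 
weight 0.84 [205. 264.] [0.414 0.246] 
weight 0.68 [210. 299.] [0.317 0.228] 
jar 0.55 [404. 262.] [ 0.418 -0.308] 
mug 0.6 [120. 214.] [0.551 0.491] 
mug 0.43 [241. 195.] [0.606 0.145] 
bottle 0.87 [473. 224.] [ 0.518 -0.49 ] 
brush 0.88 [257. 153.] [0.765 0.111] 
brush 0.39 [402. 260.] [ 0.43  -0.325] 
side [-0.04099033  1.0840317   0.85090475]
panel_1 0.88 [236. 242.] [0.614 0.204] [[0.672, 0.297], [0.773, -0.005], [0.578, 0.044], [0.513, 0.319]]
panel_1 0.85 [311. 181.] [ 0.596 -0.215] [[0.684, -0.106], [0.685, -0.464], [0.512, -0.307], [0.534, 0.0]]
straightedge 0.87 [318. 240.] [0.418 0.082] [[0.436, 0.204], [0.451, -0.09], [0.402, -0.063], [0.396, 0.22]]
straightedge 0.4 [20
[... 368 characters left out ...]
10. 212.] [0.791 0.09 ] 
{'t': 0.8, 'joints': array([-7.00745453e+01,  1.21981278e+01, -1.97132441e+00,  7.58322864e+01,
       -1.05236498e-03,  8.99999229e+01]), 'qd': array([ 0.09131798,  0.09865998,  0.08190637, -0.09656307, -0.01321868,
       -0.00554762]), 'effort': array([-2.69514305e-05, -6.85903072e+01,  4.87322402e+01,  6.67387867e-04,
        7.41432950e-05, -7.47931892e-06]), 'ee_pos': array([ 0.17038363, -0.47004403,  0.23130467]), 'orientation': array([-1.79998261e+02,  1.05236264e-03,  1.99255318e+01]), 'contact_force': array([ 0.02741893,  0.10021694, -0.45482368]), 'moment': array([0.00559567, 0.01004897, 0.0464677 ]), 'finger_force': 0.0, 'grip_width': 0.08524492242614433}
```

```bash
python3 - <<'E'
import cv2
a=cv2.imread('pics/top0.png');cv2.imwrite('pics/topc.png',cv2.resize(a[120:330,80:500],(800,400),interpolation=2))
a=cv2.imread('pics/side0.png');cv2.imwrite('pics/sidec.png',cv2.resize(a[110:340,140:440],(780,598),interpolation=2))
E
```

```text
(no output)
```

View pics/topc.png

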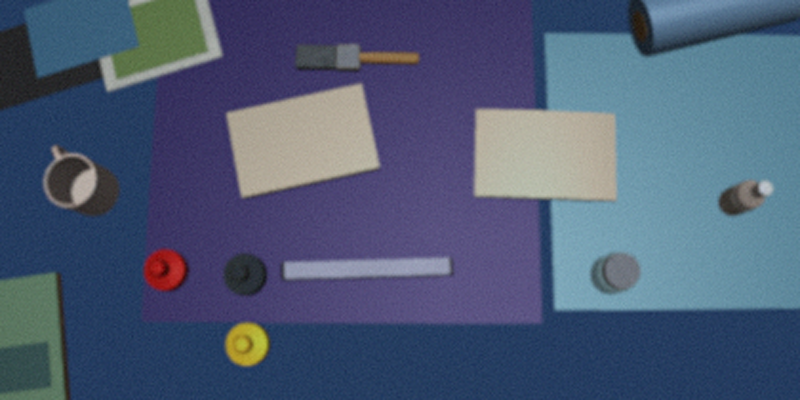

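View pics/sidec.png

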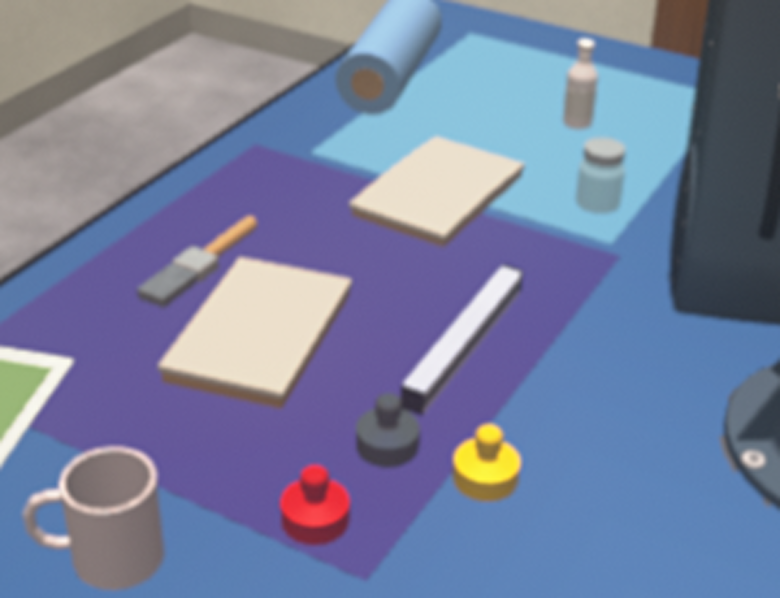

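```bash
cat >> h.py <<'E'
def plan(p,yaw,n,start=None):
    """rows from the present (or given) pose to p,yaw with the tool kept pointing down"""
    if start is None:
        o=ctrl.observe(); start=(o['ee_pos'],o['orientation'][2])
        print('t',round(o['t'],2),'at',np.round(o['ee_pos'],4),np.round(o['orientation'],1))
    p0,y0=np.array(start[0]),np.radians(start[1]); dy=(np.radians(yaw)-y0)/n
    d=(np.array(p)-p0)/n; out=[]
    for i in range(n):
        y=y0+i*dy;c,s=np.cos(y),np.sin(y)
        out+=[d@[c,s,0]*100,d@[s,-c,0]*100,-d[2]*100,0,0,-dy]
    print([round(float(x),3)+0 for x in out])
E
python3 - <<'E'
from h import *
plan((.427,.058,.11),91.8,20)
E
```

```text
t 0.8 at [ 0.1704 -0.47    0.2313] [-180.     0.    19.9]
[2.106, -2.045, 0.607, 0.0, 0.0, -0.063, 2.23, -1.909, 0.607, 0.0, 0.0, -0.063, 2.345, -1.765, 0.607, 0.0, 0.0, -0.063, 2.451, -1.615, 0.607, 0.0, 0.0, -0.063, 2.548, -1.458, 0.607, 0.0, 0.0, -0.063, 2.634, -1.295, 0.607, 0.0, 0.0, -0.063, 2.71, -1.128, 0.607, 0.0, 0.0, -0.063, 2.776, -0.956, 0.607, 0.0, 0.0, -0.063, 2.83, -0.78, 0.607, 0.0, 0.0, -0.063, 2.873, -0.601, 0.607, 0.0, 0.0, -0.063, 2.905, -0.42, 0.607, 0.0, 0.0, -0.063, 2.926, -0.237, 0.607, 0.0, 0.0, -0.063, 2.935, -0.053, 0.607, 0.0, 0.0, -0.063, 2.933, 0.131, 0.607, 0.0, 0.0, -0.063, 2.919, 0.315, 0.607, 0.0, 0.0, -0.063, 2.893, 0.497, 0.607, 0.0, 0.0, -0.063, 2.856, 0.677, 0.607, 0.0, 0.0, -0.063, 2.808, 0.855, 0.607, 0.0, 0.0, -0.063, 2.749, 1.03, 0.607, 0.0, 0.0, -0.063, 2.679, 1.2, 0.607, 0.0, 0.0, -0.063]
```

Request:
{"fn": "play_rows", "kwargs": {"commands": [0, 0, 0, 0, 0, -0.157, 0, 0, 0, 0, 0, -0.157, 0, 0, 0, 0, 0, -0.157, 0, 0, 0, 0, 0, -0.157, 0, 0, 0, 0, 0, -0.157, 0, 0, 0, 0, 0, -0.157, 0, 0, 0, 0, 0, -0.157, 0, 0, 0, 0, 0, -0.157, 4.3, 2.3, 0.5, 0, 0, 0, 4.3, 2.3, 0.5, 0, 0, 0, 4.3, 2.3, 0.5, 0, 0, 0, 4.3, 2.3, 0.5, 0, 0, 0, 4.3, 2.3, 1, 0, 0, 0, 4.3, 2.3, 1, 0, 0, 0, 4.3, 2.3, 1, 0, 0, 0, 4.3, 2.3, 1, 0, 0, 0, 4.3, 2.3, 1, 0, 0, 0, 4.3, 2.3, 1, 0, 0, 0, 4.3, 2.3, 1, 0, 0, 0, 4.7, 2, 1.6, 0, 0, 0], "fingers": 7, "force": 20}}

```text
t: 3.3
ee_pos: [0.4271, 0.0604, 0.1253]
orientation: [179.9, -0.0, 91.9]
contact_force: [0.1, -0.7, 1.4]
grip_width: 0.07
finger_force: 0.0
```

```bash
python3 - <<'E'
from h import *
for n in('side','top'):
  f=grab(n,n+'1.png')
  if n=='side':
    cv2.imwrite('pics/side1c.png',cv2.resize(f['image'][150:350,200:460,::-1],(780,600),interpolation=2))
plan((.427,.058,.008),91.8,10)
E
```

```text
t 3.4 at [0.4266 0.0622 0.124 ] [-179.9   -0.    92.1]
[-0.042, 0.002, 1.16, 0.0, 0.0, 0.001, -0.042, 0.002, 1.16, 0.0, 0.0, 0.001, -0.042, 0.002, 1.16, 0.0, 0.0, 0.001, -0.042, 0.002, 1.16, 0.0, 0.0, 0.001, -0.042, 0.002, 1.16, 0.0, 0.0, 0.001, -0.042, 0.002, 1.16, 0.0, 0.0, 0.001, -0.042, 0.002, 1.16, 0.0, 0.0, 0.001, -0.042, 0.003, 1.16, 0.0, 0.0, 0.001, -0.042, 0.003, 1.16, 0.0, 0.0, 0.001, -0.042, 0.003, 1.16, 0.0, 0.0, 0.001]
```

View pics/side1c.png

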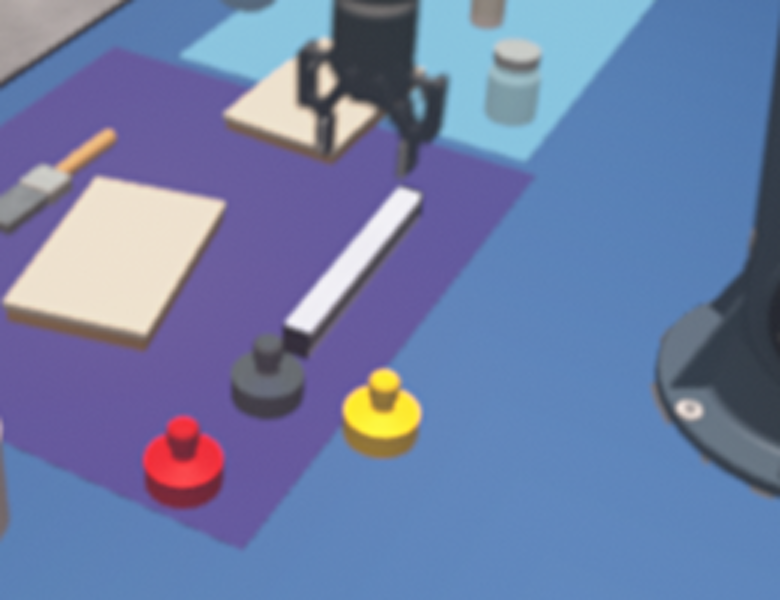

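The gripper (crop around 370,120) hangs over the bar (355,260), open across its width. The dark weight is at (267,375), with the red (183,460) and yellow (382,410) look-alikes beside it. Next I go down and grip.

Request:
{"fn": "play_rows", "kwargs": {"commands": [-0.2, 0, 2, 0, 0, 0, -0.2, 0, 2, 0, 0, 0, 0, 0, 2, 0, 0, 0, 0, 0, 2, 0, 0, 0, 0, 0, 1.5, 0, 0, 0, 0, 0, 1, 0, 0, 0, 0, 0, 0.7, 0, 0, 0, 0, 0, 0.4, 0, 0, 0, 0, 0, 0, 0, 0, 0]}}

```text
t: 4.53
ee_pos: [0.4263, 0.0547, 0.0093]
orientation: [180.0, -0.0, 91.9]
contact_force: [-0.6, -0.5, -0.2]
grip_width: 0.0699
finger_force: 0.0
```

Request:
{"fn": "play_rows", "kwargs": {"commands": [0, 0, 0, 0, 0, 0, 0, 0, 0, 0, 0, 0, 0, 0, 0, 0, 0, 0, 0, 0, 0, 0, 0, 0, 0, 0, 0, 0, 0, 0, 0, 0, 0, 0, 0, 0], "fingers": 1, "force": 30}}

```text
t: 5.28
ee_pos: [0.4264, 0.0547, 0.0096]
orientation: [180.0, -0.0, 91.9]
contact_force: [-1.6, -0.5, 4.9]
grip_width: 0.0243
finger_force: 29.9
```

Request:
{"fn": "play_rows", "kwargs": {"commands": [0, 0, -0.5, 0, 0, 0, 0, 0, -1.5, 0, 0, 0, 0, 0, -2, 0, 0, 0, 0, 0, -2, 0, 0, 0, 0, 0, -2, 0, 0, 0, 0, 0, 0, 0, 0, 0, 0, 0, 0, 0, 0, 0]}}

```text
t: 6.15
ee_pos: [0.4259, 0.0546, 0.0887]
orientation: [-180.0, 0.0, 91.9]
contact_force: [-0.2, -0.1, -3.2]
grip_width: 0.0242
finger_force: 30.1
```

```bash
python3 - <<'E'
from h import *
f=grab('top')
for d in ctrl.outline_of('straightedge','top')[:2]:
    c=cv2.boxPoints(cv2.minAreaRect(np.argwhere(d['region'])[:,::-1].astype(np.float32)))
    print(d['score'],[at(f,p,.11)[:2].round(3).tolist() for p in c])
o=ctrl.observe();print(o['contact_force'],o['moment'])
plan((.6305,.160,.06),102.7,10)
E
```

```text
0.56 [[0.441, -0.014], [0.441, -0.073], [0.414, -0.073], [0.414, -0.014]]
[ 0.49525403 -0.73899806 -2.02095035] [ 0.01403555 -0.00179766  0.03890192]
t 6.25 at [0.4256 0.0546 0.0885] [-179.9    0.    91.9]
[0.986, 2.082, 0.285, 0.0, 0.0, -0.019, 0.946, 2.1, 0.285, 0.0, 0.0, -0.019, 0.907, 2.118, 0.285, 0.0, 0.0, -0.019, 0.866, 2.135, 0.285, 0.0, 0.0, -0.019, 0.826, 2.151, 0.285, 0.0, 0.0, -0.019, 0.785, 2.166, 0.285, 0.0, 0.0, -0.019, 0.744, 2.18, 0.285, 0.0, 0.0, -0.019, 0.703, 2.194, 0.285, 0.0, 0.0, -0.019, 0.662, 2.207, 0.285, 0.0, 0.0, -0.019, 0.62, 2.219, 0.285, 0.0, 0.0, -0.019]
```

Request:
{"fn": "play_rows", "kwargs": {"commands": [0.95, 2.1, 0, 0, 0, -0.019, 0.95, 2.1, 0, 0, 0, -0.019, 0.9, 2.1, 0, 0, 0, -0.019, 0.9, 2.1, 0, 0, 0, -0.019, 0.8, 2.2, 0.3, 0, 0, -0.019, 0.8, 2.2, 0.3, 0, 0, -0.019, 0.7, 2.2, 0.5, 0, 0, -0.019, 0.7, 2.2, 0.5, 0, 0, -0.019, 0.7, 2.2, 0.5, 0, 0, -0.019, 0.6, 2.2, 0.5, 0, 0, -0.019, 0, 0, 0, 0, 0, 0, 0, 0, 0, 0, 0, 0]}}

```text
t: 7.75
ee_pos: [0.6308, 0.1595, 0.0625]
orientation: [-179.9, 0.0, 102.8]
contact_force: [0.0, 1.2, -2.4]
grip_width: 0.0244
finger_force: 30.4
```

```bash
python3 - <<'E'
from h import *
plan((.6305,.160,.0345),102.7,1)
E
```

```text
t 7.75 at [0.6308 0.1595 0.0625] [-179.9    0.   102.8]
[0.053, -0.018, 2.804, 0.0, 0.0, 0.001]
```

Request:
{"fn": "play_rows", "kwargs": {"commands": [0, 0, 0.8, 0, 0, 0, 0, 0, 0.8, 0, 0, 0, 0, 0, 0.5, 0, 0, 0, 0, 0, 0.3, 0, 0, 0, 0, 0, 0.2, 0, 0, 0, 0, 0, 0.1, 0, 0, 0, 0, 0, 0, 0, 0, 0, 0, 0, 0, 0, 0, 0]}}

```text
t: 8.75
ee_pos: [0.6316, 0.1598, 0.0364]
orientation: [180.0, 0.0, 102.8]
contact_force: [0.2, -0.9, -3.4]
grip_width: 0.0245
finger_force: 30.4
```

Request:
{"fn": "play_rows", "kwargs": {"commands": [0, 0, 0.1, 0, 0, 0, 0, 0, 0, 0, 0, 0, 0, 0, 0.1, 0, 0, 0, 0, 0, 0, 0, 0, 0]}}

```text
t: 9.25
ee_pos: [0.6315, 0.1598, 0.0342]
orientation: [-180.0, -0.0, 102.8]
contact_force: [-0.8, 0.2, -2.3]
grip_width: 0.0246
finger_force: 30.4
```

Request:
{"fn": "play_rows", "kwargs": {"commands": [0, 0, 0.05, 0, 0, 0, 0, 0, 0, 0, 0, 0, 0, 0, 0, 0, 0, 0]}}

```text
t: 9.62
ee_pos: [0.6316, 0.1598, 0.0338]
orientation: [180.0, -0.0, 102.8]
contact_force: [0.5, 0.5, -2.1]
grip_width: 0.0241
finger_force: 30.4
```

Request:
{"fn": "play_rows", "kwargs": {"commands": [0, 0, 0.03, 0, 0, 0, 0, 0, 0, 0, 0, 0]}}

```text
t: 9.88
ee_pos: [0.6316, 0.1598, 0.0337]
orientation: [180.0, 0.0, 102.8]
contact_force: [-0.8, -0.4, 1.6]
grip_width: 0.0247
finger_force: 30.7
```

Request:
{"fn": "play_rows", "kwargs": {"commands": [0, 0, 0, 0, 0, 0, 0, 0, 0, 0, 0, 0, 0, 0, 0, 0, 0, 0, 0, 0, 0, 0, 0, 0, 0, 0, -0.5, 0, 0, 0, 0, 0, -1.5, 0, 0, 0, 0, 0, -2, 0, 0, 0, 0, 0, -2, 0, 0, 0, 0, 0, 0, 0, 0, 0], "fingers": 6}}

```text
t: 11.0
ee_pos: [0.6328, 0.1601, 0.096]
orientation: [179.8, -0.0, 102.8]
contact_force: [0.1, 0.2, 0.7]
grip_width: 0.0598
finger_force: 0.0
```

```bash
python3 - <<'E'
from h import *
u=np.array([-.22,.975,0]);c=np.array([.631,.162,0])
plan(c+.116*u+[0,0,.065],102.7,8)
plan(c-.116*u+[0,0,.065],102.7,10,start=(c+.116*u+[0,0,.065],102.7))
E
```

```text
t 11.0 at [0.6328 0.1601 0.096 ] [179.8  -0.  102.8]
[1.478, -0.015, 0.387, 0.0, 0.0, 0.0, 1.478, -0.016, 0.387, 0.0, 0.0, 0.0, 1.478, -0.016, 0.387, 0.0, 0.0, 0.0, 1.478, -0.016, 0.387, 0.0, 0.0, 0.0, 1.478, -0.016, 0.387, 0.0, 0.0, 0.0, 1.477, -0.017, 0.387, 0.0, 0.0, 0.0, 1.477, -0.017, 0.387, 0.0, 0.0, 0.0, 1.477, -0.017, 0.387, 0.0, 0.0, 0.0]
[-2.319, 0.001, 0.0, 0.0, 0.0, 0.0, -2.319, 0.001, 0.0, 0.0, 0.0, 0.0, -2.319, 0.001, 0.0, 0.0, 0.0, 0.0, -2.319, 0.001, 0.0, 0.0, 0.0, 0.0, -2.319, 0.001, 0.0, 0.0, 0.0, 0.0, -2.319, 0.001, 0.0, 0.0, 0.0, 0.0, -2.319, 0.001, 0.0, 0.0, 0.0, 0.0, -2.319, 0.001, 0.0, 0.0, 0.0, 0.0, -2.319, 0.001, 0.0, 0.0, 0.0, 0.0, -2.319, 0.001, 0.0, 0.0, 0.0, 0.0]
```

Request:
{"fn": "play_rows", "kwargs": {"commands": [1.5, 0, 0, 0, 0, 0, 1.5, 0, 0, 0, 0, 0, 1.5, 0, 0, 0, 0, 0, 1.5, 0, 0, 0, 0, 0, 1.5, 0, 0, 0, 0, 0, 1.5, 0, 0.6, 0, 0, 0, 1.5, 0, 1, 0, 0, 0, 1.3, 0, 1, 0, 0, 0, 0, 0, 0.5, 0, 0, 0, 0, 0, 0, 0, 0, 0], "fingers": 0}}

```text
t: 12.25
ee_pos: [0.6052, 0.2745, 0.0619]
orientation: [-179.9, 0.0, 102.8]
contact_force: [0.4, 0.0, -0.1]
grip_width: 0.0
finger_force: 0.0
```

```bash
python3 - <<'E'
from h import *
o=ctrl.observe();print(o['ee_pos'],o['contact_force'],o['grip_width'])
f=grab('side','side2.png')
cv2.imwrite('pics/side2c.png',cv2.resize(f['image'][150:350,150:410,::-1],(780,600),interpolation=2))
E
```

```text
[0.60520636 0.2744563  0.06190355] [ 0.3796395   0.01218706 -0.12622997] 3.7174646882498495e-05
```

View pics/side2c.png

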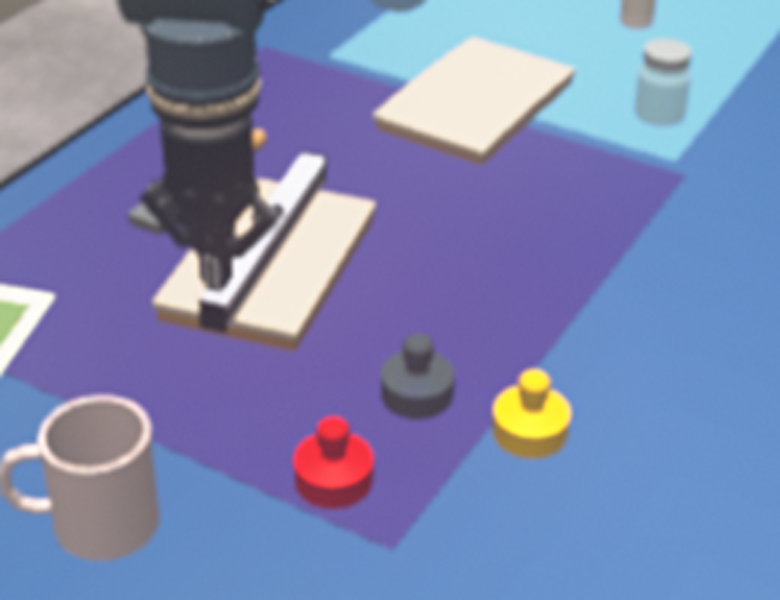

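The bar lies along the middle of the left panel, from (212,310) to (315,165). The closed fingers at (213,280) are just over its left end, so I press lightly.

Request:
{"fn": "play_rows", "kwargs": {"commands": [0, 0, 0.4, 0, 0, 0, 0, 0, 0.2, 0, 0, 0, 0, 0, 0.1, 0, 0, 0, 0, 0, 0, 0, 0, 0]}}

```text
t: 12.8
ee_pos: [0.6054, 0.2748, 0.0555]
orientation: [-180.0, -0.0, 102.8]
contact_force: [-0.3, 0.6, 0.6]
grip_width: -0.0002
finger_force: 0.0
```

Request:
{"fn": "play_rows", "kwargs": {"commands": [0, 0, 0.05, 0, 0, 0, 0, 0, 0.05, 0, 0, 0, 0, 0, 0, 0, 0, 0]}}

```text
t: 13.18
ee_pos: [0.6054, 0.2749, 0.0545]
orientation: [-180.0, -0.0, 102.8]
contact_force: [-0.1, 0.4, 0.1]
grip_width: -0.0001
finger_force: 0.0
```

Request:
{"fn": "play_rows", "kwargs": {"commands": [0, 0, 0.05, 0, 0, 0, 0, 0, 0, 0, 0, 0]}}

```text
t: 13.42
ee_pos: [0.6055, 0.2749, 0.0541]
orientation: [180.0, -0.0, 102.8]
contact_force: [-0.6, -0.0, 1.3]
grip_width: 0.0001
finger_force: 0.6
```

Request:
{"fn": "play_rows", "kwargs": {"commands": [0, 0, 0.05, 0, 0, 0, 0, 0, 0, 0, 0, 0]}}

```text
t: 13.68
ee_pos: [0.6056, 0.275, 0.0541]
orientation: [180.0, -0.0, 102.8]
contact_force: [-1.6, -0.1, 6.6]
grip_width: 0.0001
finger_force: 3.6
```

Request:
{"fn": "play_rows", "kwargs": {"commands": [0, 0, 0.04, 0, 0, 0, 0, 0, 0, 0, 0, 0]}}

```text
t: 13.92
ee_pos: [0.6057, 0.275, 0.054]
orientation: [179.9, -0.0, 102.8]
contact_force: [-3.9, -1.3, 11.4]
grip_width: 0.0001
finger_force: 5.7
```

The left end is solid: 11 N with no give at 54 mm. Now the other end.

Request:
{"fn": "play_rows", "kwargs": {"commands": [0, 0, -0.5, 0, 0, 0, 0, 0, -1.5, 0, 0, 0, 0, 0, -1, 0, 0, 0, -2.3, 0, 0, 0, 0, 0, -2.3, 0, 0, 0, 0, 0, -2.3, 0, 0, 0, 0, 0, -2.3, 0, 0, 0, 0, 0, -2.3, 0, 0, 0, 0, 0, -2.3, 0, 0, 0, 0, 0, -2.3, 0, 0, 0, 0, 0, -2.3, 0, 0, 0, 0, 0, -2.3, 0, 0, 0, 0, 0, -2.3, 0, 0, 0, 0, 0, 0, 0, 0, 0, 0, 0, 0, 0, 1.5, 0, 0, 0, 0, 0, 0.7, 0, 0, 0, 0, 0, 0, 0, 0, 0]}}

```text
t: 16.05
ee_pos: [0.6556, 0.0511, 0.06]
orientation: [-179.9, -0.0, 102.8]
contact_force: [-0.3, 0.1, 1.1]
grip_width: 0.0001
finger_force: 0.0
```

```bash
python3 - <<'E'
from h import *
u=np.array([-.22,.975,0]);c=np.array([.631,.162,0])
plan(c-.116*u+[0,0,.055],102.7,1)
E
```

```text
t 16.05 at [0.6556 0.0511 0.06  ] [-179.9   -0.   102.8]
[-0.235, 0.046, 0.502, 0.0, 0.0, 0.002]
```

Request:
{"fn": "play_rows", "kwargs": {"commands": [-0.2, 0, 0.3, 0, 0, 0, 0, 0, 0.2, 0, 0, 0, 0, 0, 0.05, 0, 0, 0, 0, 0, 0, 0, 0, 0]}}

```text
t: 16.55
ee_pos: [0.6568, 0.0486, 0.0557]
orientation: [180.0, 0.0, 102.8]
contact_force: [-0.0, -0.0, -0.0]
grip_width: -0.0002
finger_force: 0.0
```

Request:
{"fn": "play_rows", "kwargs": {"commands": [0, 0, 0.05, 0, 0, 0, 0, 0, 0, 0, 0, 0]}}

```text
t: 16.8
ee_pos: [0.6568, 0.0486, 0.0551]
orientation: [180.0, 0.0, 102.8]
contact_force: [-0.0, 0.2, -0.1]
grip_width: -0.0
finger_force: 0.0
```

Request:
{"fn": "play_rows", "kwargs": {"commands": [0, 0, 0.03, 0, 0, 0, 0, 0, 0, 0, 0, 0]}}

```text
t: 17.05
ee_pos: [0.6567, 0.0486, 0.0548]
orientation: [-180.0, -0.0, 102.8]
contact_force: [0.0, -0.2, 0.5]
grip_width: -0.0003
finger_force: 0.0
```

Request:
{"fn": "play_rows", "kwargs": {"commands": [0, 0, 0.06, 0, 0, 0, 0, 0, 0, 0, 0, 0]}}

```text
t: 17.3
ee_pos: [0.6567, 0.0486, 0.0542]
orientation: [-180.0, 0.0, 102.8]
contact_force: [0.6, -0.5, -0.4]
grip_width: 0.0001
finger_force: 0.0
```

Request:
{"fn": "play_rows", "kwargs": {"commands": [0, 0, 0.04, 0, 0, 0, 0, 0, 0, 0, 0, 0]}}

```text
t: 17.55
ee_pos: [0.6568, 0.0486, 0.0541]
orientation: [180.0, 0.0, 102.8]
contact_force: [-1.0, -0.7, 4.5]
grip_width: -0.0003
finger_force: 2.2
```

Request:
{"fn": "play_rows", "kwargs": {"commands": [0, 0, 0.03, 0, 0, 0, 0, 0, 0, 0, 0, 0]}}

```text
t: 17.8
ee_pos: [0.6569, 0.0487, 0.054]
orientation: [180.0, 0.0, 102.8]
contact_force: [-2.4, 0.0, 7.9]
grip_width: -0.0003
finger_force: 4.0
```

Both ends stay put, so the left panel is flat and the right one is bellied. The bar stays where it is; next is the weight.

Request:
{"fn": "play_rows", "kwargs": {"commands": [0, 0, -0.5, 0, 0, 0, 0, 0, -2, 0, 0, 0, 0, 0, -3, 0, 0, 0, 0, 0, -3, 0, 0, 0, 0, 0, -3, 0, 0, 0], "fingers": 5.5}}

```text
t: 18.42
ee_pos: [0.6566, 0.0486, 0.1696]
orientation: [-180.0, -0.0, 102.8]
contact_force: [0.3, -0.1, -0.2]
grip_width: 0.0549
finger_force: 0.0
```

```bash
python3 - <<'E'
from h import *
for n in('top','side'):
    f=grab(n)
    for l,z in(('weight',0),('panel_1',0)):
        for d in ctrl.mark_of(l,n):
            if d['score']>.2:
              x,y=np.int32(d['location']);print(n,l,round(d['score'],2),d['location'],at(f,d['location'],z)[:2].round(4))
    for d in ctrl.outline_of('panel_1',n):
        cs=cv2.approxPolyDP(cv2.findContours(d['region'].astype(np.uint8),0,2)[0][0],8,True)[:,0]
        print(n,'out',round(d['score'],2),[at(f,p,.021)[:2].round(3).tolist() for p in cs])
    # dark blob: weight
    for d in ctrl.outline_of('weight',n):
        m=d['region'];print('w',round(d['score'],2),f['image'][m].mean(0).round(),at(f,d['location'],.03)[:2].round(3))
plan((.412,.242,.15),102.7,12)
E
```

```text
top weight 0.71 [169.7, 262.7] [0.4221 0.3673]
top weight 0.66 [207.0, 263.2] [0.4214 0.254 ]
top weight 0.58 [209.3, 300.4] [0.3125 0.2433]
top panel_1 0.85 [364.6, 196.7] [ 0.6237 -0.2194]
top out 0.7 [[0.674, -0.113], [0.536, -0.111], [0.536, -0.327], [0.671, -0.328]]
top out 0.6 [[0.594, 0.266]]
top out 0.3 [[0.556, -0.574], [0.526, -0.489]]
w 0.67 [47. 53. 60.] [0.407 0.262]
side weight 0.92 [325.6, 292.7] [0.3176 0.2325]
side weight 0.9 [259.6, 306.3] [0.4346 0.3598]
side weight 0.65 [287.9, 278.9] [0.4258 0.2364]
side panel_1 0.77 [239.1, 240.7] [0.6291 0.166 ]
side panel_1 0.73 [310.0, 184.5] [ 0.605  -0.2283]
side out 0.78 [[0.534, -0.326], [0.674, -0.326], [0.667, -0.097], [0.532, -0.094]]
side out 0.62 [[0.588, 0.04], [0.646, 0.05], [0.589, 0.28], [0.532, 0.269]]
w 0.96 [211. 188.  67.] [0.306 0.246]
w 0.71 [ 92.  91. 105.] [0.42  0.255]
w 0.71 [195.  53.  70.] [0.419 0.376]
t 18.93 at [0.6564 0.0486 0.1677] [-179.9   -0.   102.8]
[2.022, -1.63, 0.148, 0.0, 0.0, 0.0, 2.022, -1.63, 0.148, 0.0, 0.0, 0.0, 2.022, -1.63, 0.148, 0.0, 0.0, 0.0, 2.022, -1.63, 0.148, 0.0, 0.0, 0.0, 2.021, -1.63, 0.148, 0.0, 0.0, 0.0, 2.021, -1.631, 0.148, 0.0, 0.0, 0.0, 2.021, -1.631, 0.148, 0.0, 0.0, 0.0, 2.021, -1.631, 0.148, 0.0, 0.0, 0.0, 2.021, -1.631, 0.148, 0.0, 0.0, 0.0, 2.02, -1.632, 0.148, 0.0, 0.0, 0.0, 2.02, -1.632, 0.148, 0.0, 0.0, 0.0, 2.02, -1.632, 0.148, 0.0, 0.0, 0.0]
```

```bash
python3 - <<'E'
from h import *
from scipy.optimize import minimize
F={}
a=np.linspace(0,2*np.pi,40)
circ=lambda x,y,r,z:np.c_[x+r*np.cos(a),y+r*np.sin(a),0*a+z]
def sil(f,x,y):
    m=np.zeros((420*4,560*4),np.uint8)
    for r,z0,z1 in((.032,0,.026),(.013,.026,.062)):
        h=cv2.convexHull((proj(f,np.r_[circ(x,y,r,z0),circ(x,y,r,z1)])*4+1.5).round().astype(np.int32));cv2.fillConvexPoly(m,h,1)
    return cv2.resize(m.astype(np.float32),(560,420),interpolation=3)
M={}
for n in('top','side'):
    f=F[n]=grab(n)
    ds=[d for d in ctrl.outline_of('weight',n) if (f['image'][d['region']].mean(0).max()-f['image'][d['region']].mean(0).min())<40]
    if ds: M[n]=ds[0]['region'].astype(np.float32);print(n,ds[0]['score'],M[n].sum())
def iou(n,x,y):
    s=sil(F[n],x,y);return np.minimum(s,M[n]).sum()/np.maximum(s,M[n]).sum()
g=[(x,y) for x in np.arange(.395,.435,.002) for y in np.arange(.225,.27,.002)]
for k in[(n,) for n in M]+[tuple(M)]:
    v=[sum(iou(n,*p) for n in k)/len(k) for p in g];print(k,g[int(np.argmax(v))],max(v))
E
```

```text
top 0.5 182.0
side 0.84 521.0
('top',) (np.float64(0.41700000000000004), np.float64(0.24900000000000003)) 0.43527654
('side',) (np.float64(0.41900000000000004), np.float64(0.24300000000000002)) 0.8982133
('top', 'side') (np.float64(0.41900000000000004), np.float64(0.24700000000000003)) 0.6574627
```

Request:
{"fn": "play_rows", "kwargs": {"commands": [2, -1.65, 0, 0, 0, 0, 2, -1.65, 0, 0, 0, 0, 2, -1.65, 0, 0, 0, 0, 2, -1.65, 0, 0, 0, 0, 2, -1.65, 0, 0, 0, 0, 2, -1.65, 0, 0, 0, 0, 2, -1.65, 0, 0, 0, 0, 2, -1.65, 0, 0, 0, 0, 2, -1.65, 0, 0, 0, 0, 2, -1.65, 0, 0, 0, 0, 2, -1.65, 0.5, 0, 0, 0, 2, -1.65, 1, 0, 0, 0, 0, 0, 0, 0, 0, 0]}}

```text
t: 20.75
ee_pos: [0.4093, 0.2394, 0.1532]
orientation: [-180.0, 0.0, 102.9]
contact_force: [0.1, -0.2, 0.5]
grip_width: 0.0548
finger_force: 0.0
```

```bash
python3 - <<'E'
from h import *
f=ctrl.grab_frame('top');im=cv2.imread('pics/top0.png')
a=np.linspace(0,2*np.pi,40)
w=im[240:285,188:228].astype(int);m=np.zeros((420,560),np.float32)
m[240:285,188:228]=(w.max(2)<80)
n,l=cv2.connectedComponents(m.astype(np.uint8));m=(l==l[264,207]).astype(np.float32);print(m.sum(),np.argwhere(m).min(0),np.argwhere(m).max(0))
def sil(x,y):
    s=np.zeros((1680,2240),np.uint8)
    for r,z0,z1 in((.032,0,.026),(.013,.026,.062)):
        P=np.concatenate([np.c_[x+r*np.cos(a),y+r*np.sin(a),0*a+z] for z in(z0,z1)])
        cv2.fillConvexPoly(s,cv2.convexHull((proj(f,P)*4+1.5).round().astype(np.int32)),1)
    return cv2.resize(s.astype(np.float32),(560,420),interpolation=3)
b=max((np.minimum(s:=sil(x,y),m).sum()/np.maximum(s,m).sum(),x,y) for x in np.arange(.40,.435,.002) for y in np.arange(.23,.265,.002));print(b)
plan((.419,.246,.034),102.7,1)
E
```

```text
398.0 [253 197] [274 219]
(np.float32(0.9349305), np.float64(0.41800000000000004), np.float64(0.24600000000000002))
t 20.8 at [0.4103 0.2391 0.1536] [180.    0.  102.9]
[0.481, 1.004, 11.959, 0.0, 0.0, 0.003]
```

Request:
{"fn": "play_rows", "kwargs": {"commands": [0.4, 0.9, 1.5, 0, 0, 0, 0, 0, 2, 0, 0, 0, 0, 0, 2, 0, 0, 0, 0, 0, 2, 0, 0, 0, 0, 0, 2, 0, 0, 0, 0, 0, 1, 0, 0, 0, 0, 0, 0.8, 0, 0, 0, 0, 0, 0.4, 0, 0, 0, 0, 0, 0, 0, 0, 0]}}

```text
t: 21.92
ee_pos: [0.4187, 0.2448, 0.0366]
orientation: [180.0, -0.0, 102.8]
contact_force: [-0.2, -0.4, 0.4]
grip_width: 0.0551
finger_force: 0.0
```

Request:
{"fn": "play_rows", "kwargs": {"commands": [0, 0, 0, 0, 0, 0, 0, 0, 0, 0, 0, 0, 0, 0, 0, 0, 0, 0, 0, 0, 0, 0, 0, 0, 0, 0, 0, 0, 0, 0, 0, 0, 0, 0, 0, 0], "fingers": 1.5, "force": 50}}

```text
t: 22.68
ee_pos: [0.4184, 0.2449, 0.0369]
orientation: [180.0, -0.0, 102.8]
contact_force: [-3.5, -1.0, 5.7]
grip_width: 0.024
finger_force: 48.7
```

Request:
{"fn": "play_rows", "kwargs": {"commands": [0, 0, -0.5, 0, 0, 0, 0, 0, -1, 0, 0, 0, 0, 0, -2, 0, 0, 0, 0, 0, -2, 0, 0, 0, 0, 0, -2.5, 0, 0, 0, 0, 0, -2, 0, 0, 0, 0, 0, 0, 0, 0, 0]}}

```text
t: 23.55
ee_pos: [0.4193, 0.2452, 0.1379]
orientation: [179.9, -0.0, 102.8]
contact_force: [-1.1, -0.3, -7.9]
grip_width: 0.0238
finger_force: 50.0
```

```bash
python3 - <<'E'
from h import *
f=grab('side','side3.png');cv2.imwrite('pics/side3c.png',cv2.resize(f['image'][150:350,180:440,::-1],(780,600),interpolation=2))
print(ctrl.observe()['contact_force'])
plan((.606,-.219,.13),102.7,16)
E
```

```text
[ 0.03975403 -0.26885517 -9.27433556]
t 23.6 at [0.4187 0.2449 0.1368] [179.9  -0.  102.8]
[-3.086, 0.5, 0.042, 0.0, 0.0, 0.0, -3.086, 0.501, 0.042, 0.0, 0.0, 0.0, -3.086, 0.501, 0.042, 0.0, 0.0, 0.0, -3.086, 0.501, 0.042, 0.0, 0.0, 0.0, -3.086, 0.502, 0.042, 0.0, 0.0, 0.0, -3.086, 0.502, 0.042, 0.0, 0.0, 0.0, -3.086, 0.502, 0.042, 0.0, 0.0, 0.0, -3.086, 0.502, 0.042, 0.0, 0.0, 0.0, -3.086, 0.503, 0.042, 0.0, 0.0, 0.0, -3.086, 0.503, 0.042, 0.0, 0.0, 0.0, -3.086, 0.503, 0.042, 0.0, 0.0, 0.0, -3.086, 0.503, 0.042, 0.0, 0.0, 0.0, -3.086, 0.504, 0.042, 0.0, 0.0, 0.0, -3.086, 0.504, 0.042, 0.0, 0.0, 0.0, -3.086, 0.504, 0.042, 0.0, 0.0, 0.0, -3.086, 0.504, 0.042, 0.0, 0.0, 0.0]
```

View pics/side3c.png

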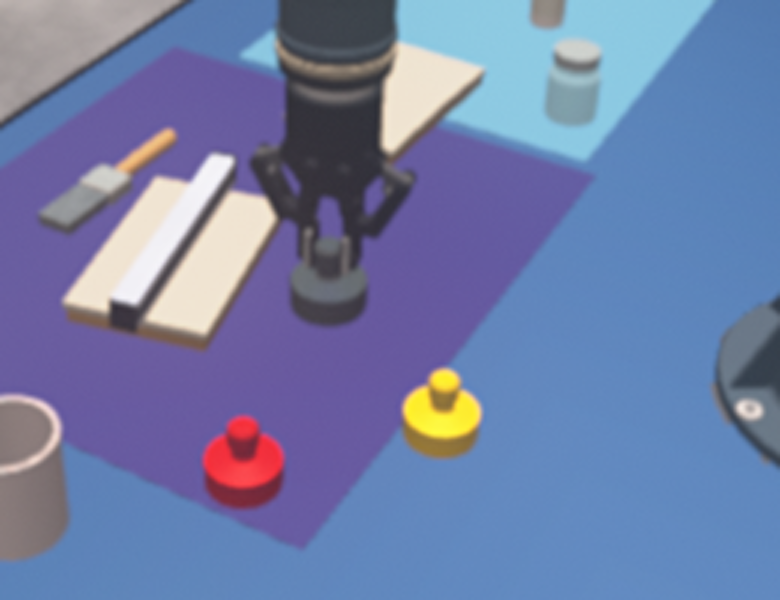

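The dark weight hangs upright in the fingers at (328,290). The bar lies on the left panel and the red and yellow look-alikes are untouched. I carry it across.

Request:
{"fn": "play_rows", "kwargs": {"commands": [-1.5, 0.2, 0, 0, 0, 0, -3, 0.5, 0, 0, 0, 0, -3, 0.5, 0, 0, 0, 0, -3, 0.5, 0, 0, 0, 0, -3, 0.5, 0, 0, 0, 0, -3, 0.5, 0, 0, 0, 0, -3, 0.5, 0, 0, 0, 0, -3, 0.5, 0, 0, 0, 0, -3, 0.5, 0, 0, 0, 0, -3, 0.5, 0, 0, 0, 0, -3, 0.5, 0, 0, 0, 0, -3, 0.5, 0, 0, 0, 0, -3, 0.5, 0, 0, 0, 0, -3, 0.5, 0, 0, 0, 0, -3, 0.5, 0, 0, 0, 0, -3, 0.5, 0, 0, 0, 0, -2.6, 0.4, 0, 0, 0, 0, -0.3, 0, 0, 0, 0, 0, 0, 0, 0, 0, 0, 0, 0, 0, 0, 0, 0, 0]}}

```text
t: 26.1
ee_pos: [0.6063, -0.2186, 0.1362]
orientation: [-180.0, -0.0, 102.8]
contact_force: [-0.9, 0.2, -7.8]
grip_width: 0.0244
finger_force: 50.2
```

```bash
python3 - <<'E'
from h import *
f=grab('side')
for d in ctrl.outline_of('panel_1','side')[:2]:
    print(round(d['score'],2),at(f,d['location'],.015).round(3))
plan((.606,-.219,.063),102.7,1)
E
```

```text
0.97 [0.625 0.159 0.015]
0.89 [ 0.586 -0.204  0.015]
t 26.2 at [ 0.6065 -0.2186  0.1365] [-180.    -0.   102.8]
[-0.031, -0.063, 7.352, 0.0, 0.0, 0.002]
```

Request:
{"fn": "play_rows", "kwargs": {"commands": [0, 0, 1, 0, 0, 0, 0, 0, 1.5, 0, 0, 0, 0, 0, 1.5, 0, 0, 0, 0, 0, 1.5, 0, 0, 0, 0, 0, 0.9, 0, 0, 0, 0, 0, 0.4, 0, 0, 0, 0, 0, 0.3, 0, 0, 0, 0, 0, 0.2, 0, 0, 0, 0, 0, 0, 0, 0, 0, 0, 0, 0, 0, 0, 0]}}

```text
t: 27.45
ee_pos: [0.6069, -0.2191, 0.0638]
orientation: [180.0, 0.0, 102.8]
contact_force: [0.1, -1.1, -7.9]
grip_width: 0.0239
finger_force: 50.1
```

Request:
{"fn": "play_rows", "kwargs": {"commands": [0, 0, 0.05, 0, 0, 0, 0, 0, 0.05, 0, 0, 0, 0, 0, 0, 0, 0, 0]}}

```text
t: 27.82
ee_pos: [0.6067, -0.2191, 0.0625]
orientation: [-180.0, -0.0, 102.8]
contact_force: [1.3, 0.1, -8.1]
grip_width: 0.0239
finger_force: 50.1
```

Request:
{"fn": "play_rows", "kwargs": {"commands": [0, 0, 0.05, 0, 0, 0, 0, 0, 0.05, 0, 0, 0, 0, 0, 0, 0, 0, 0]}}

```text
t: 28.2
ee_pos: [0.6067, -0.2191, 0.0614]
orientation: [-180.0, -0.0, 102.8]
contact_force: [-0.2, 0.5, -8.5]
grip_width: 0.0237
finger_force: 50.1
```

Request:
{"fn": "play_rows", "kwargs": {"commands": [0, 0, 0.04, 0, 0, 0, 0, 0, 0, 0, 0, 0]}}

```text
t: 28.45
ee_pos: [0.6067, -0.2191, 0.0612]
orientation: [180.0, 0.0, 102.8]
contact_force: [-0.9, -0.6, -6.2]
grip_width: 0.0238
finger_force: 50.3
```

Request:
{"fn": "play_rows", "kwargs": {"commands": [0, 0, 0.04, 0, 0, 0, 0, 0, 0, 0, 0, 0]}}

```text
t: 28.7
ee_pos: [0.6067, -0.2192, 0.0611]
orientation: [180.0, 0.0, 102.8]
contact_force: [-3.4, -0.1, 1.7]
grip_width: 0.0235
finger_force: 51.0
```

Request:
{"fn": "play_rows", "kwargs": {"commands": [0, 0, 0.03, 0, 0, 0, 0, 0, 0, 0, 0, 0]}}

```text
t: 28.95
ee_pos: [0.6067, -0.2193, 0.061]
orientation: [180.0, 0.0, 102.8]
contact_force: [-6.0, -1.4, 5.4]
grip_width: 0.0241
finger_force: 51.5
```

Request:
{"fn": "play_rows", "kwargs": {"commands": [0, 0, -0.05, 0, 0, 0, 0, 0, 0, 0, 0, 0, 0, 0, 0, 0, 0, 0, 0, 0, 0, 0, 0, 0, 0, 0, 0, 0, 0, 0, 0, 0, 0, 0, 0, 0, 0, 0, -0.5, 0, 0, 0, 0, 0, -1, 0, 0, 0, 0, 0, -2, 0, 0, 0, 0, 0, -2, 0, 0, 0, 0, 0, -3, 0, 0, 0, -2, -3, -3, 0, 0, 0, -2, -4, -2, 0, 0, 0, -2, -4, 0, 0, 0, 0, -2, -4, 0, 0, 0, 0, -2, -4, 0, 0, 0, 0, 0, 0, 0, 0, 0, 0], "fingers": 5.5}}

```text
t: 31.08
ee_pos: [0.4416, -0.3604, 0.197]
orientation: [180.0, 0.1, 102.6]
contact_force: [0.3, -0.2, 0.7]
grip_width: 0.055
finger_force: 0.0
```

```bash
python3 - <<'E'
from h import *
f=grab('side');g=grab('top')
a=cv2.resize(f['image'][110:310,180:420,::-1],(400,333),interpolation=2)
b=cv2.resize(g['image'][130:290,180:420,::-1],(400,267),interpolation=2)
cv2.imwrite('pics/end.png',np.hstack([a,np.vstack([b,np.zeros((66,400,3),np.uint8)])]))
for l,z in(('panel_1',.021),('weight',.03)):
  for d in ctrl.outline_of(l,'top'): print(l,round(d['score'],2),at(g,d['location'],z)[:2].round(3), [at(g,p,z)[:2].round(3).tolist() for p in cv2.boxPoints(cv2.minAreaRect(np.argwhere(d['region'])[:,::-1].astype(np.float32)))])
print(ctrl.observe()['t'])
E
```

```text
panel_1 0.9 [ 0.588 -0.2  ] [[0.535, -0.108], [0.682, -0.114], [0.676, -0.338], [0.53, -0.327]]
panel_1 0.63 [0.611 0.15 ] [[0.677, 0.291], [0.724, 0.069], [0.579, 0.038], [0.533, 0.255]]
panel_1 0.16 [ 0.431 -0.324] [[0.453, -0.285], [0.453, -0.358], [0.392, -0.355], [0.392, -0.282]]
weight 0.77 [0.422 0.366] [[0.423, 0.413], [0.469, 0.369], [0.424, 0.32], [0.378, 0.364]]
weight 0.66 [ 0.609 -0.222] [[0.608, -0.178], [0.654, -0.224], [0.612, -0.263], [0.567, -0.217]]
weight 0.56 [0.319 0.245] [[0.283, 0.268], [0.342, 0.271], [0.343, 0.201], [0.284, 0.199]]
31.275
```

View pics/end.png

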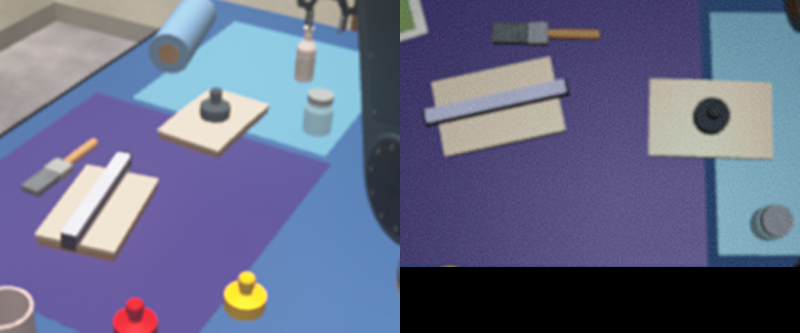

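The weight stands upright mid-panel on the right (side 213,107; top 711,115). The bar lies flat along the good left panel, and nothing else has moved.

```bash
python3 -c "from bench import ctrl;print(ctrl.finish_job())"
```

```text
the job is handed in; nothing more can be done
None
```

The job is handed in: the left panel didn't rock when either end was pressed, so the right panel is the bellied one; the weight stands upright on its middle, and the straightedge lies flat on the good left panel.

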